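# Seat the filter collar on the bench light source and hold it home

## Task

On the small white light source, swing the clear guard up and back by its orange bar and bring it gently onto its stop, where it stays. Then take the knurled filter collar and turn it (the place is less than a quarter turn clockwise, seen from above) until its hidden keyway drops over the pin, and push it fully home against its spring. The collar springs up again if it is let go, so finish while still holding it pushed fully home; leave the canister, dish and little bottle where they stand.

Things in the scene. Friction and masses are not known exactly. Their poses are not given: they have to be found in the camera images.
- mount: fixed white light-source housing, 30 mm high. Origin on the work surface below the axis of its upright spigot; +x points from the spigot to the guard hinge at the back, z up. The housing reaches from x = -90 to +115 mm and 65 mm to either side. Two guard posts, 14 x 8 mm, stand at x = +94, y = -58 and +58 mm, up to z = 131 mm.
- mount_axis (a point): point on the spigot's axis, on top of its steel shoulder, 50 mm above the mount's origin: the collar's underside is here when fully home. The spigot (24 mm across) rises 28 mm above this point. One 5 mm key pin sticks out sideways from it, its top 11 mm above this point; it is hidden inside the collar and its direction is not known.
- guard (a joint): angle of the clear guard in rad: 0 is shut (level, about 15 mm above the collar), growing as it swings up and back; 1.9 is its stop, leaning a little back past upright. It starts between 0 and 0.25. The hinge is stiff: the guard stays at any angle it is left at and takes about 2.5 N at the bar to move.
- guard_hinge (a point): middle of the guard's hinge axis, at x = +90, z = 125 mm in the mount's frame; the hinge runs along the mount's y
- guard_bar (a point): middle of the round orange grip bar at the guard's free end: 10 mm thick, 76 mm long, parallel to the hinge and 160 mm from it. It can be pinched across from above: 45 mm of open space between its centre and the guard's plate (4 mm thick, 104 mm wide), side arms 45 mm either side. The bar turns in the grip as the guard swings.
- collar: loose knurled dark collar with a brass line and amber window on top: a round cap 48 mm across, 46 mm high, about 120 g. Origin at the centre of its underside, z up. It starts standing over the spigot on a sprung sleeve, 11.5 mm above home and 0.5 mm above the pin. The spring pushes up with 3 N there and 9 N at home. Grip it round its upper half. No mark or axis of it tells where the pin is.
- collar_mid (a point): centre of the collar, half-way up (23 mm from top and underside): 84.5 mm above the work surface at the start, 73 mm when home. Turned clockwise, seen from above, by 0.35 to 1.25 rad from its start, the collar's one keyway (9 mm wide) meets the pin, which enters within about 0.1 rad either way; only then can it go down, 11.5 mm. Elsewhere the pin stops it hard after 0.5 mm.
- canister: clear lens canister with a black foot, 40 mm across, 59 mm high, standing beside the light source; not to be disturbed. Origin at its underside
- dish: petri dish, 60 mm across, 15 mm high, on the work surface; not to be disturbed. Origin at its underside
- oil: small round bottle with a white cap, 24 mm across, 57 mm high, beside the light source; not to be disturbed. Origin at its underside
There are look-alikes about, which are no part of the job. What is shaped like the collar but purple is not meant.

How it is judged:
On the way, in this order (a step that is already met when the one before it is completed fails the run):
1. the guard is swung back onto its stop (value of joint guard above 1.8 rad), for 0.2 s.
2. the keyway has dropped over the pin: the collar is at least 4 mm lower (z of collar in the frame of mount below 0.0575 m and horizontal distance between collar and mount_axis below 0.005 m), for 0.1 s.
At the end, for the whole second after the job is handed in: the collar is within 2 mm of fully home on the shoulder, level, keyed over the pin and at rest, still held down by the gripper (contact force over 3 N); the guard is still back at its stop (over 1.75 rad) (z of collar in the frame of mount below 0.052 m and horizontal distance between collar and mount_axis below 0.005 m and angle between collar's own z axis and vertical below 0.1 rad and linear speed of collar below 0.02 m/s and contact force between the fingers and collar above 3 N and value of joint guard above 1.75 rad); the arm keeps its last pose, push and grip.
It fails at once if the guard is slammed onto its stop (faster than 1.2 rad/s in the last of its swing) (value of joint guard above 1.7 rad and velocity of joint guard above 1.2 rad/s).
It fails at once if the canister is moved or tipped (distance of canister from where it was at the start of the episode above 0.02 m or angle between canister's own z axis and vertical above 0.4 rad).
It fails at once if the dish is moved or tipped (distance of dish from where it was at the start of the episode above 0.02 m or angle between dish's own z axis and vertical above 0.4 rad).
It fails at once if the little bottle is moved or tipped (distance of oil from where it was at the start of the episode above 0.02 m or angle between oil's own z axis and vertical above 0.4 rad).
It also fails if it takes over 64 s, if anything falls off the work surface, if the arm or the gripper's body presses on something with over 40 N, if the wrist force passes 120 N, or if a joint passes its speed limit or range.

## Robot

A 7-joint arm with a two-finger parallel gripper is mounted at the origin on a cart in front of the work surface, level with it; the furniture and walls round the work are solid. World frame = base frame: x ahead of the robot, y to its left, z up, the work surface at z = 0. Lengths are in m, angles in rad, forces in N, time in s.
With the tool pointing down it reaches from about 0.425 to 0.875 m from the base axis. Payload 4.7 kg.
Tool frame: the origin (TCP) lies midway between the tips of the shut fingers; the grasp point (between the pads) lies ctrl.grasp_offset behind it (ctrl.grasp_offset is the distance from the TCP to the grasp point, in m); z points along the fingers, y is the line along which they close (so a half turn about z gives the same grasp; the last joint's range is limited). The gripper opens to 87 mm and grips with 3 to 60 N. Pads are 19 mm wide; open, the fingers measure 117 mm over their backs; the gripper's body (75 mm by 190 mm) begins 51 mm behind the grasp point.
Start: joints at [-1.192, 0.321, -0.07, 1.45, 0.023, 1.371, -0.057], TCP at [0.232, 0.607, 0.223] pointing down, gripper open.
Joint ranges: [-2.86, 2.86], [-0.3, 2.09], [-1.38, 1.24], [0.06, 2.45], [-1.56, 4.7], [0.09, 2.05], [-2.69, 2.69]. Speed limits (rad/s): [2.57, 2.57, 3.14, 3.14, 3.14, 3.14, 3.14].

## Interface

Orientations are given as a rotation vector (axis times angle).
In Python, from bench import ctrl gives the robot as it stands. The module is installed in compiled form; this text tells all that it offers.
- The arm moves only by the tool jog_arm, never from a script. Its argument "moves" is one flat list of numbers, 7 for each row, row after row: the shift along the tool's x, y, z in units of 30 cm (1.0 is 30 cm), then the turn, a rotation vector about the tool's x, y, z in units of 60 degrees (1.0 is 60 degrees), then the gripper's target within -1 to 1 (fully open at 1, half-way at 0, shut at -1). In form: [x, y, z, wx, wy, wz, fingers, x, y, z, wx, wy, wz, fingers, ...]. A call has exactly 8 rows; each row is the pose to reach, as a shift and turn from the pose commanded when the call began, along the tool's axes at that moment; what a row does not reach only later rows make up. A row lasts 1/8 s, in which the tool goes at most 62.5 mm and 10.7 degrees, less where a joint would pass 70% of its speed; a pose out of reach is approached as far as the arm can. A call with a number of a shift or a turn outside -1 to 1 is refused whole. A call with a gripper value outside its range is refused whole. The fingers move at their own pace and stop on an object; "newtons" is the grip in N (left out, the last holds). Time passes only in rows, so rows that repeat a pose let the fingers close, or fill a call up. It gives the time, the measured TCP pose, the force, the opening and the grip force at its end, in the units of the state.
- ctrl.get_state(): the state, without advancing time (a new reading comes with each control period).
- ctrl.get_image(name): name is "side" or "top" or "wrist"; returns a dict with "pixels" (384x512x3 uint8, red, green, blue), "fx", "fy", "cx", "cy" (pixels), "xyz" and "rotation" of the camera in the world; the wrist camera has in their place "tool_from_camera" (4x4, takes a point from camera to tool coordinates, whose origin is the TCP and whose axes are the flange's). Camera axes: x right, y up, looking along -z (the intrinsics and any distortion apply to the point x, -y, -z); pixel columns grow to the right and rows downward; lengths in m; the calibration is good to about 2 mm. A picture is of the moment at which its call begins: read the wrist's pose just before it. There is no depth.
- ctrl.close_job(): hands the job in; it is judged then, once.
The state is a dict: "time": time; "joint_positions": joint angles; "qd": joint speeds; "joint_torque": joint torques, N m; "position": TCP position; "tool_rot": TCP orientation; "ft_force": force on the tool from outside, world axes, zero at the start; "torque": the same for the moment, N m; "grip_width": opening from 0.0 (shut) to 1.0 (fully open); "grip_force": force on a finger pad.
Only numpy, scipy, OpenCV 4.12 (cv2) and the standard library are available. Lean on these libraries where they do the work, as an engineer would, in place of code of your own. Each camera call takes 0.05 s, during which the arm holds its last target. There are 200 camera calls.

## Working session

There is one attempt and no reset: what is moved stays moved. The work goes in short steps, Python scripts to look and compute and a tool call to move; the robot and the scene stay as the last step left them, time stands still between calls to the robot, and variables do not carry over. Pictures are saved under pics/ and viewed, at most 10 in all, crops included, and the job is handed in when it is done.

Besides the shell and the picture viewer there is one more tool, called by a JSON object that holds its "method" and its "body". jog_arm: Moves the arm, as the interface text tells. Its arguments: {"type":"object","properties":{"moves":{"type":"array"},"newtons":{"type":"number"}},"required":["moves"]}

```bash
mkdir -p pics
cat > h.py <<'E'
import numpy as np, cv2
from bench import ctrl
from scipy.spatial.transform import Rotation as R
def grab(n):
    s=ctrl.get_state(); im=ctrl.get_image(n)
    if 'tool_from_camera' in im:
        T=np.eye(4);T[:3,:3]=R.from_rotvec(s['tool_rot']).as_matrix();T[:3,3]=s['position']
        C=T@np.array(im['tool_from_camera']); im['xyz']=C[:3,3]; im['rotation']=C[:3,:3]
    else:
        im['xyz']=np.array(im['xyz']); r=np.array(im['rotation']); im['rotation']=r if r.shape==(3,3) else R.from_rotvec(r).as_matrix()
    return im
def ray(im,u,v):
    d=np.array([(u-im['cx'])/im['fx'],-(v-im['cy'])/im['fy'],-1.]); d=im['rotation']@d
    return im['xyz'],d/np.linalg.norm(d)
def onz(im,u,v,z):
    o,d=ray(im,u,v); return o+d*(z-o[2])/d[2]
def tri(a,b):
    A=0;B=0
    for o,d in (a,b):
        P=np.eye(3)-np.outer(d,d);A=A+P;B=B+P@o
    x=np.linalg.solve(A,B); return x,[np.linalg.norm(np.cross(x-o,d)) for o,d in (a,b)]
def proj(im,p):
    q=im['rotation'].T@(np.array(p)-im['xyz']); return im['cx']+im['fx']*q[0]/-q[2], im['cy']-im['fy']*q[1]/-q[2]
E
python3 - <<'E'
from h import *
np.set_printoptions(precision=4,suppress=True)
print(ctrl.get_state(),ctrl.grasp_offset)
for n in('side','top','wrist'):
    im=grab(n); print(n,{k:v for k,v in im.items() if k!='pixels'})
    cv2.imwrite(f'pics/{n}0.png',im['pixels'][:,:,::-1])
E
```

```text
{'time': 0.0, 'joint_positions': array([-1.1919,  0.3218, -0.0701,  1.4517,  0.0226,  1.3708, -0.0569]), 'qd': array([ 0.0004, -0.0004, -0.0006, -0.0002,  0.0008, -0.0012,  0.001 ]), 'joint_torque': array([ -0.0003, -49.1292,  -0.404 , -31.2517,  -0.064 ,   0.0439,
         0.0002]), 'position': array([0.2318, 0.6067, 0.2215]), 'tool_rot': array([-0.5697, -3.0892,  0.003 ]), 'ft_force': array([-0.5233,  0.134 , -0.1482]), 'torque': array([ 0.0122, -0.0133,  0.034 ]), 'grip_force': 0.0, 'grip_width': 1.0010490893861537} 0.0187
side {'fx': 398.83285437352623, 'fy': 398.83285437352623, 'cx': 261.2310414087996, 'cy': 189.28374044746263, 'xyz': array([ 0.2878, -0.6626,  0.5461]), 'rotation': array([[ 0.9368,  0.167 , -0.3073],
       [-0.3493,  0.4887, -0.7994],
       [ 0.0167,  0.8563,  0.5162]])}
top {'fx': 443.62996855865424, 'fy': 443.62996855865424, 'cx': 248.11348117000006, 'cy': 192.66282396508183, 'xyz': array([0.4692, 0.0308, 1.006 ]), 'rotation': array([[ 0.0186,  0.9964, -0.0829],
       [-0.9997,  0.0198,  0.0132],
       [ 0.0148,  0.0826,  0.9965]])}
wrist {'fx': 282.8844748836518, 'fy': 282.8844748836518, 'cx': 253.97076255323287, 'cy': 187.79197027692757, 'tool_from_camera': array([[ 0.0011,  0.9671,  0.2543,  0.0696],
       [ 1.    , -0.0014,  0.0008,  0.0001],
       [ 0.0011,  0.2543, -0.9671, -0.163 ],
       [ 0.    ,  0.    ,  0.    ,  1.    ]]), 'xyz': array([0.1669, 0.6319, 0.3846]), 'rotation': array([[ 0.3557, -0.9041, -0.2368],
       [ 0.9346,  0.3434,  0.093 ],
       [-0.0028, -0.2544,  0.9671]])}
```

View pics/top0.png

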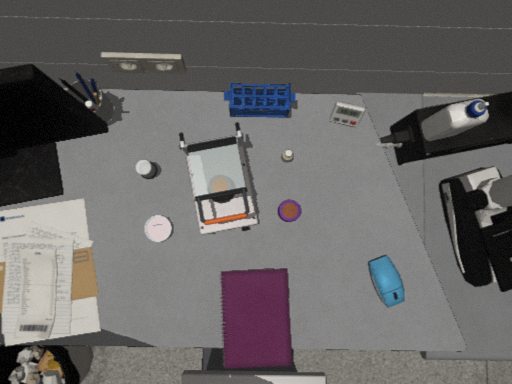

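View pics/side0.png

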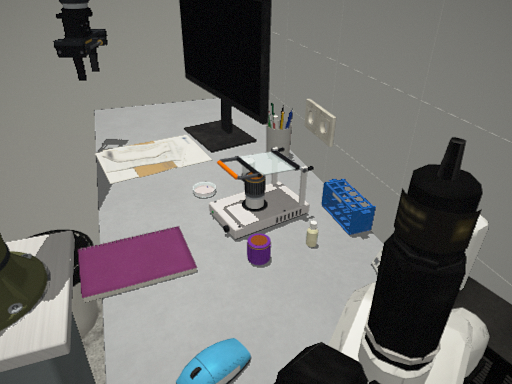

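Top view: light source around (222,185), orange bar (225,218), hinge bosses near (183,140)/(239,130), collar's amber top (220,185) under the clear guard; canister (147,169), dish (158,228), bottle (288,155), purple decoy (289,210). The side view shows the bar at (235,169) and the collar at (256,190).

Run:
```python
from h import *
np.set_printoptions(precision=4,suppress=True)
I={n:grab(n) for n in('side','top')}
res={}
for n,im in I.items():
    hsv=cv2.cvtColor(im['pixels'],cv2.COLOR_RGB2HSV)
    m=cv2.inRange(hsv,(5,170,150),(16,255,255))
    k,l,st,c=cv2.connectedComponentsWithStats(m)
    for i in range(1,k):
        if st[i,4]>25:
            p=np.argwhere(l==i)[:,::-1].astype(float); mu=p.mean(0); w,V=np.linalg.eigh(np.cov(p.T)); 
            t=(p-mu)@V[:,1]; print(n,st[i],mu,mu+V[:,1]*t.min(),mu+V[:,1]*t.max())
            if i==1+np.argmax(st[1:,4]): res[n]=[mu,mu+V[:,1]*t.min(),mu+V[:,1]*t.max()]
    a={'top':(165,110,110,140),'side':(200,130,130,120)}[n]
    x,y,w,h=a; cr=im['pixels'][y:y+h,x:x+w,::-1]
    cv2.imwrite(f'pics/{n}c.png',cv2.resize(cr,None,fx=4,fy=4,interpolation=cv2.INTER_CUBIC))
print(tri(ray(I['side'],*res['side'][0]),ray(I['top'],*res['top'][0])))
for i,j in((1,1),(1,2),(2,1),(2,2)): print(i,j,tri(ray(I['side'],*res['side'][i]),ray(I['top'],*res['top'][j])))
```

```text
side [217 160  21  19  96] [226.9896 168.8438] [236.1971 176.771 ] [217.8687 160.991 ]
side [251 236  16   8  86] [258.3605 239.7674] [265.9789 239.4663] [250.9628 240.0598]
top [205 214  42  10 149] [226.0671 218.5235] [245.9672 214.8236] [204.8994 222.4591]
(array([0.4885, 0.0615, 0.1445]), [np.float64(0.0012155958696254971), np.float64(0.001215595869625377)])
1 1 (array([0.4967, 0.023 , 0.1441]), [np.float64(0.0009632379489732818), np.float64(0.00096323794897332)])
1 2 (array([0.4996, 0.0999, 0.1026]), [np.float64(0.018543534112204194), np.float64(0.018543534112204222)])
2 1 (array([0.4785, 0.0272, 0.1829]), [np.float64(0.018303909452963115), np.float64(0.018303909452963125)])
2 2 (array([0.4799, 0.1023, 0.1448]), [np.float64(0.0014877851045280751), np.float64(0.0014877851045280214)])
```

View pics/topc.png

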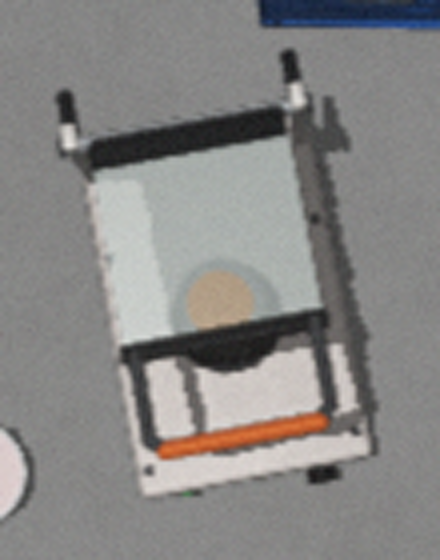

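View pics/sidec.png

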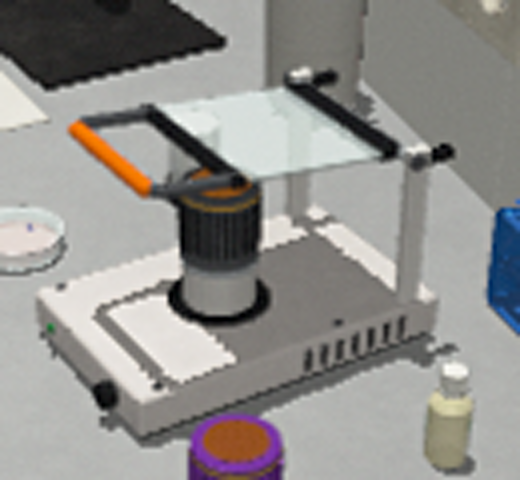

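The crops show the bar's ends clearly. The collar's amber disc is seen through the guard at about top px (220,185), and the white post bosses at top px (184,145)/(239,135) and side px (275,149)/(303,169). I'll compute the mount pose and cross-check it.

```bash
cat >> h.py <<'E'
def go(p,yaw=None,s=None):
    """grasp-point target p (tool down), yaw of tool y in world -> shift units, wz units"""
    s=s or ctrl.get_state(); M=R.from_rotvec(s['tool_rot']).as_matrix()
    t=np.array(p)-[0,0,ctrl.grasp_offset]
    cy=np.arctan2(M[1,1],M[0,1]); w=np.zeros(3)
    if yaw is not None:
        y=np.array([np.cos(yaw),np.sin(yaw),0]);z=np.array([0,0,-1.]);x=np.cross(y,z)
        w=R.from_matrix(M.T@np.c_[x,y,z]).as_rotvec()/(np.pi/3)
    return np.round(M.T@(t-s['position'])/.3,3),np.round(w,3)
E
python3 - <<'E'
from h import *
np.set_printoptions(precision=4,suppress=True)
S,T=grab('side'),grab('top')
a=np.array([.4967,.023,.1441]);b=np.array([.4799,.1023,.1448]);bar=(a+b)/2
y=(b-a)[:2];y/=np.linalg.norm(y);x=np.array([y[1],-y[0]])
print('x',x,np.arctan2(x[1],x[0]))
th=np.arcsin((bar[2]-.125)/.16); h=bar[:2]+.16*np.cos(th)*x; ax=h-.09*x
print('theta',th,'hinge',h,'axis',ax)
q=lambda X,Y,Z:np.r_[ax+X*x+Y*y,Z]
for n,p in dict(pL=q(.094,.058,.131),pR=q(.094,-.058,.131),collartop=q(0,0,.1075),hbL=q(-.09,.065,.03),hbR=q(-.09,-.065,.03)).items(): print(n,p,proj(T,p),proj(S,p))
print('postL',tri(ray(S,275,149),ray(T,183.5,145)));print('postR',tri(ray(S,303,169),ray(T,239.5,135.5)))
print('collar top',onz(T,220,185,.1075), tri(ray(S,256,176),ray(T,220,185)))
print('front corners', onz(T,200.5,233,.03),onz(T,257,223.5,.03))
for n,p,z in(('outlet',(143,63),.2),('backedge',(220,91),0),('can',(147,169),.059),('dish',(158,228),.015),('oil',(288,155),.057),('rack',(261,112),.05)): print(n,onz(T,*p,z))
print('outlet',tri(ray(S,320,120),ray(T,143,63)))
print(go(bar+[0,0,.1],np.arctan2(x[1],x[0])))
E
```

```text
x [0.9783 0.2073] 0.2087669545141782
theta 0.12186390575629646 hinge [0.6437 0.0956] axis [0.5556 0.0769]
pL [0.6356 0.1531 0.131 ] (np.float64(181.80979196614544), np.float64(144.52481841484575)) (np.float64(275.1421165047926), np.float64(147.76713453728087))
pR [0.6596 0.0397 0.131 ] (np.float64(238.9975474805404), np.float64(133.86461578181323)) (np.float64(304.3041296500255), np.float64(166.93586036410895))
collartop [0.5556 0.0769 0.1075] (np.float64(219.6959674876427), np.float64(186.34992646540928)) (np.float64(254.71360734864987), np.float64(175.72721681934047))
hbL [0.4541 0.1218 0.03  ] (np.float64(199.76041422800296), np.float64(235.56961668338755)) (np.float64(207.69622851412845), np.float64(202.27277434573531))
hbR [ 0.481  -0.0053  0.03  ] (np.float64(258.0902396417307), np.float64(224.31689192472646)) (np.float64(234.46387339590825), np.float64(230.71085496803545))
postL (array([0.6345, 0.1501, 0.1292]), [np.float64(0.0004800402672509754), np.float64(0.000480040267250724)])
postR (array([0.6568, 0.0388, 0.1268]), [np.float64(0.00044396411579210245), np.float64(0.00044396411579240163)])
collar top [0.5584 0.0764 0.1075] (array([0.5585, 0.0764, 0.1065]), [np.float64(2.3323249755697406e-05), np.float64(2.3323249755879044e-05)])
front corners [0.4597 0.1204 0.03  ] [ 0.4828 -0.0029  0.03  ]
outlet [0.7745 0.2203 0.2   ]
backedge [0.7879 0.087  0.    ]
can [0.5945 0.236  0.059 ]
dish [0.4689 0.2163 0.015 ]
oil [ 0.6316 -0.0666  0.057 ]
rack [ 0.727  -0.0069  0.05  ]
outlet (array([0.7938, 0.2302, 0.1547]), [np.float64(0.0021944035965074525), np.float64(0.002194403596507489)])
(array([-1.446, -1.391, -0.011]), array([-0.   ,  0.   ,  0.952]))
```

{"method": "jog_arm", "body": {"moves": [-0.25, -0.24, 0, 0, 0, 0.16, -0.22, -0.5, -0.48, 0, 0, 0, 0.32, -0.22, -0.75, -0.72, 0, 0, 0, 0.5, -0.22, -1, -0.96, 0, 0, 0, 0.65, -0.22, -1, -0.96, 0, 0, 0, 0.65, -0.22, -1, -0.96, 0, 0, 0, 0.65, -0.22, -1, -0.96, 0, 0, 0, 0.65, -0.22, -1, -0.96, 0, 0, 0, 0.65, -0.22], "newtons": 15}}

```text
time: 1.35
position: [0.4112, 0.2277, 0.223]
tool_rot: [1.578, 2.716, 0.001]
ft_force: [-0.4, 0.8, 0.3]
grip_width: 0.392
grip_force: 0.0
```

Run:
```python
from h import *
s=ctrl.get_state();print(s['time'],s['position'],s['grip_width'],s['joint_positions'])
print(go([.4883,.0627,.2],.2088))
```

```text
1.35 [0.41116504 0.22769294 0.22303374] 0.39150432564387655 [-0.8483601  -0.07466421  0.27319896  1.88695753  0.02096568  1.32555133
 -0.06261276]
(array([-0.605, -0.049,  0.139]), array([ 0.001, -0.   ,  0.296]))
```

{"method": "jog_arm", "body": {"moves": [-0.2, -0.02, 0.05, 0, 0, 0.1, -0.22, -0.4, -0.04, 0.1, 0, 0, 0.2, -0.22, -0.605, -0.049, 0.14, 0, 0, 0.296, -0.22, -0.605, -0.049, 0.14, 0, 0, 0.296, -0.22, -0.605, -0.049, 0.14, 0, 0, 0.296, -0.22, -0.605, -0.049, 0.14, 0, 0, 0.296, -0.22, -0.605, -0.049, 0.14, 0, 0, 0.296, -0.22, -0.605, -0.049, 0.14, 0, 0, 0.296, -0.22]}}

```text
time: 2.35
position: [0.4876, 0.0676, 0.1807]
tool_rot: [1.968, 2.449, 0.001]
ft_force: [-0.5, -0.5, -0.0]
grip_width: 0.389
grip_force: 0.0
```

Run:
```python
from h import *
im=grab('wrist');s=ctrl.get_state();print(s['position'],s['grip_width'])
hsv=cv2.cvtColor(im['pixels'],cv2.COLOR_RGB2HSV)
m=cv2.inRange(hsv,(5,170,130),(18,255,255))
k,l,st,c=cv2.connectedComponentsWithStats(m)
for i in range(1,k):
    if st[i,4]>60:print(st[i],c[i],onz(im,*c[i],.1445))
print(go([.4883,.0627,.1445],.2088))
cv2.imwrite('pics/w1.png',im['pixels'][:,:,::-1])
```

```text
[0.48764396 0.06734014 0.18070072] 0.38658098080538794
[249 157  13  81 940] [254.7787234  197.60744681] [0.48600411 0.07692578 0.1445    ]
[237 281  25   9 159] [249.22012579 286.01257862] [0.49771676 0.00369251 0.1445    ]
(array([-0.016, -0.001,  0.183]), array([ 0.   , -0.   ,  0.007]))
```

View pics/w1.png

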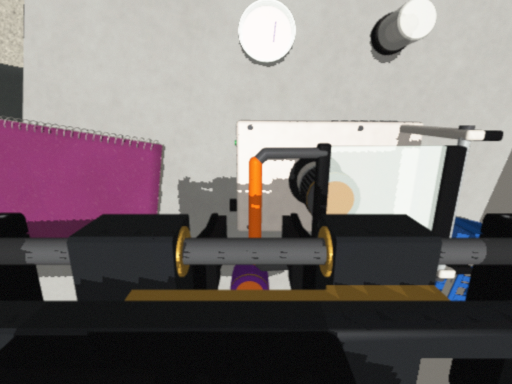

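The wrist view shows the orange bar running down column ~255, between the fingers (about 207–303), with the open gap to the plate rail at column 322. It is centred, so I descend and pinch.

{"method": "jog_arm", "body": {"moves": [-0.016, 0, 0.05, 0, 0, 0, -0.22, -0.016, 0, 0.1, 0, 0, 0, -0.22, -0.016, 0, 0.15, 0, 0, 0, -0.22, -0.016, 0, 0.18, 0, 0, 0, -0.22, -0.016, 0, 0.18, 0, 0, 0, -0.6, -0.016, 0, 0.18, 0, 0, 0, -1, -0.016, 0, 0.18, 0, 0, 0, -1, -0.016, 0, 0.18, 0, 0, 0, -1], "newtons": 15}}

```text
time: 3.4
position: [0.4894, 0.0623, 0.1271]
tool_rot: [1.969, 2.447, 0.002]
ft_force: [0.7, -0.6, 0.3]
grip_width: 0.104
grip_force: 15.0
```

```bash
cat > arc.py <<'E'
from h import *
import sys
# rows to swing from theta a to b: shifts from pose at a (tilt t(a)) ; measured pose used as base
xh=np.array([.9783,.2073,0]); up=np.array([0,0,1.]); yh=np.array([-.2073,.9783,0]); L=.16
tilt=lambda th: .35*(th-.12)
bar=lambda th:-L*np.cos(th)*xh+L*np.sin(th)*up
zt=lambda t: np.sin(t)*xh-np.cos(t)*up
a,b,n=map(float,sys.argv[1:4]); s=ctrl.get_state(); M=R.from_rotvec(s['tool_rot']).as_matrix()
print(s['time'],s['position'],s['ft_force'],s['grip_width'],s['grip_force'])
hin=np.array([.6437,.0956,.125])
g=s['position']-ctrl.grasp_offset*M[:,2]; r=g-hin; print('radius',np.hypot(r@xh,r[2]),'theta est',np.arctan2(r[2],-r@xh),'tilt',np.arcsin(M[:,2]@xh),'j',s['joint_positions'])
for k in range(1,9):
    th=a+(b-a)*min(k/n,1); d=bar(th)-bar(a)+ctrl.grasp_offset*(zt(tilt(th))-zt(tilt(a)))
    print(np.round(M.T@d/.3,3), round(-(tilt(th)-tilt(a))/(np.pi/3),3))
E
python3 arc.py .12 .62 8
```

```text
3.4 [0.48938392 0.0622505  0.12713533] [ 0.67665566 -0.5918591   0.25134452] 0.1038605679098221 14.999447464942932
radius 0.15927976796803187 theta est 0.1311854370364344 tilt 0.0016250799776916457 j [-0.65037108  0.05347609  0.4869854   1.96911818 -0.02806962  1.12374489
  0.06351491]
[-0.     0.006 -0.033] -0.021
[-0.     0.015 -0.066] -0.042
[-0.     0.025 -0.098] -0.063
[-0.     0.038 -0.129] -0.084
[-0.     0.052 -0.16 ] -0.104
[-0.     0.069 -0.19 ] -0.125
[-0.001  0.087 -0.219] -0.146
[-0.001  0.107 -0.247] -0.167
```

{"method": "jog_arm", "body": {"moves": [0, 0.006, -0.033, -0.02, 0, 0, -1, 0, 0.015, -0.066, -0.04, 0, 0, -1, 0, 0.025, -0.098, -0.06, 0, 0, -1, 0, 0.038, -0.129, -0.085, 0, 0, -1, 0, 0.052, -0.16, -0.105, 0, 0, -1, 0, 0.069, -0.19, -0.125, 0, 0, -1, 0, 0.087, -0.219, -0.145, 0, 0, -1, 0, 0.107, -0.247, -0.165, 0, 0, -1]}}

```text
time: 4.4
position: [0.5156, 0.0678, 0.1999]
tool_rot: [1.903, 2.363, 0.193]
ft_force: [-17.3, -3.9, 8.0]
grip_width: 0.108
grip_force: 15.0
```

```bash
python3 arc.py .62 1.12 8
```

```text
4.4 [0.51556505 0.06780942 0.19992393] [-17.34454445  -3.92610031   7.97474922] 0.10756728116900748 15.007618814706802
radius 0.16344400053381075 theta est 0.6080995954001419 tilt 0.1626867950205031 j [-6.64791787e-01 -9.15595939e-02  4.65010528e-01  1.95197871e+00
  4.19328615e-02  1.10906678e+00  1.23516960e-03]
[-0.     0.026 -0.023] -0.021
[-0.     0.053 -0.044] -0.042
[-0.     0.081 -0.064] -0.063
[-0.001  0.11  -0.082] -0.084
[-0.001  0.141 -0.098] -0.104
[-0.001  0.172 -0.113] -0.125
[-0.001  0.204 -0.126] -0.146
[-0.001  0.237 -0.136] -0.167
```

```bash
cat > arc2.py <<'E'
from h import *
import sys
np.set_printoptions(precision=4,suppress=True)
xh=np.array([.9783,.2073,0]); up=np.array([0,0,1.]); L=.16
bar=lambda th:-L*np.cos(th)*xh+L*np.sin(th)*up
s=ctrl.get_state(); 
# args: pos0(3) rot0(3) cmd row(x y z wx wy wz) -> commanded pose; theta a, b, n rows, dtilt total
v=list(map(float,sys.argv[1:]))
M0=R.from_rotvec(v[3:6]).as_matrix(); C=np.array(v[:3])+M0@np.array(v[6:9])*.3; CM=M0@R.from_rotvec(np.array(v[9:12])*np.pi/3).as_matrix()
print('cmd',C,R.from_matrix(CM).as_rotvec(),'meas',s['position'],'F',s['ft_force'])
a,b,n,dt=v[12:16]; M=R.from_rotvec(s['tool_rot']).as_matrix()
f=s['ft_force'];print('radial out',-np.cos(a)*f@xh+np.sin(a)*f[2],'tangential',np.sin(a)*f@xh+np.cos(a)*f[2])
g=s['position']-ctrl.grasp_offset*M[:,2]
for k in range(1,9):
    u=min(k/n,1);th=a+(b-a)*u; w=np.array([-dt*u,0,0]); Mk=CM@R.from_rotvec(w).as_matrix()
    t=g+bar(th)-bar(a)+ctrl.grasp_offset*Mk[:,2]
    print(np.round(CM.T@(t-C)/.3,3),np.round(w/(np.pi/3),3))
E
python3 arc2.py .4894 .0622 .1271 1.969 2.447 .002  0 .107 -.247 -.165 0 0  .57 1.07 8 .18
```

```text
cmd [0.5207 0.069  0.2012] [1.8968 2.3572 0.2061] meas [0.5156 0.0678 0.1999] F [-17.3445  -3.9261   7.9747]
radial out 19.27415417685036 tangential -2.881814077893554
[-0.     0.008 -0.022] [-0.021  0.     0.   ]
[-0.001  0.034 -0.045] [-0.043  0.     0.   ]
[-0.001  0.061 -0.066] [-0.064  0.     0.   ]
[-0.001  0.09  -0.085] [-0.086  0.     0.   ]
[-0.001  0.12  -0.102] [-0.107  0.     0.   ]
[-0.001  0.151 -0.118] [-0.129  0.     0.   ]
[-0.001  0.183 -0.132] [-0.15  0.    0.  ]
[-0.002  0.215 -0.144] [-0.172  0.     0.   ]
```

{"method": "jog_arm", "body": {"moves": [0, 0.008, -0.022, -0.02, 0, 0, -1, 0, 0.034, -0.045, -0.04, 0, 0, -1, -0.001, 0.061, -0.066, -0.065, 0, 0, -1, -0.001, 0.09, -0.085, -0.085, 0, 0, -1, -0.001, 0.12, -0.102, -0.105, 0, 0, -1, -0.001, 0.151, -0.118, -0.13, 0, 0, -1, -0.001, 0.183, -0.132, -0.15, 0, 0, -1, -0.002, 0.215, -0.144, -0.17, 0, 0, -1]}}

```text
time: 5.4
position: [0.5758, 0.0804, 0.255]
tool_rot: [1.814, 2.254, 0.402]
ft_force: [-4.0, -2.5, 0.7]
grip_width: 0.111
grip_force: 15.0
```

```bash
python3 arc2.py .5207 .069 .2012 1.8968 2.3572 .2061  -.002 .215 -.144 -.17 0 0  1.06 1.56 8 .18
```

```text
cmd [0.5756 0.0804 0.2549] [1.8143 2.2546 0.4015] meas [0.5758 0.0804 0.255 ] F [-4.0166 -2.5363  0.7497]
radial out 2.8320790052758587 tangential -3.5200111570832093
[-0.     0.035 -0.004] [-0.021  0.     0.   ]
[-0.001  0.07  -0.006] [-0.043  0.     0.   ]
[-0.001  0.105 -0.006] [-0.064  0.     0.   ]
[-0.001  0.139 -0.005] [-0.086  0.     0.   ]
[-0.001  0.174 -0.001] [-0.107  0.     0.   ]
[-0.001  0.208  0.005] [-0.129  0.     0.   ]
[-0.002  0.242  0.013] [-0.15  0.    0.  ]
[-0.002  0.275  0.023] [-0.172  0.     0.   ]
```

{"method": "jog_arm", "body": {"moves": [0, 0.035, -0.004, -0.02, 0, 0, -1, 0, 0.07, -0.006, -0.04, 0, 0, -1, -0.001, 0.105, -0.006, -0.065, 0, 0, -1, -0.001, 0.139, -0.005, -0.085, 0, 0, -1, -0.001, 0.174, -0.001, -0.105, 0, 0, -1, -0.001, 0.208, 0.005, -0.13, 0, 0, -1, -0.002, 0.242, 0.013, -0.15, 0, 0, -1, -0.002, 0.275, 0.023, -0.17, 0, 0, -1]}}

```text
time: 6.4
position: [0.6539, 0.0969, 0.2763]
tool_rot: [1.725, 2.143, 0.582]
ft_force: [-1.4, -1.8, -0.3]
grip_width: 0.106
grip_force: 15.0
```

```bash
python3 arc2.py .5756 .0804 .2549 1.8143 2.2546 .4015  -.002 .275 .023 -.17 0 0  1.55 1.88 7 .1
```

```text
cmd [0.6537 0.0969 0.2769] [1.7246 2.1431 0.5822] meas [0.6539 0.0969 0.2763] F [-1.3849 -1.7652 -0.2737]
radial out -0.23785293650109077 tangential -1.7260371731793447
[-0.     0.022  0.015] [-0.014  0.     0.   ]
[-0.     0.044  0.029] [-0.027  0.     0.   ]
[-0.001  0.065  0.043] [-0.041  0.     0.   ]
[-0.001  0.086  0.059] [-0.055  0.     0.   ]
[-0.001  0.106  0.076] [-0.068  0.     0.   ]
[-0.001  0.125  0.093] [-0.082  0.     0.   ]
[-0.001  0.143  0.111] [-0.095  0.     0.   ]
[-0.001  0.143  0.111] [-0.095  0.     0.   ]
```

{"method": "jog_arm", "body": {"moves": [0, 0.022, 0.015, -0.014, 0, 0, -1, 0, 0.044, 0.029, -0.027, 0, 0, -1, 0, 0.065, 0.043, -0.04, 0, 0, -1, -0.001, 0.086, 0.059, -0.055, 0, 0, -1, -0.001, 0.106, 0.076, -0.068, 0, 0, -1, -0.001, 0.125, 0.093, -0.082, 0, 0, -1, -0.001, 0.143, 0.111, -0.095, 0, 0, -1, -0.001, 0.143, 0.111, -0.095, 0, 0, -1]}}

```text
time: 7.4
position: [0.7033, 0.1075, 0.2661]
tool_rot: [1.677, 2.083, 0.669]
ft_force: [-12.2, -4.4, 0.5]
grip_width: 0.107
grip_force: 15.0
```

```bash
python3 arc2.py .6537 .0969 .2769 1.7246 2.1431 .5822  -.001 .143 .111 -.095 0 0  1.87 1.96 5 .0; python3 -c "
from h import *
s=ctrl.get_state();M=R.from_rotvec(s['tool_rot']).as_matrix();g=s['position']-.0187*M[:,2];print(g,s['joint_positions'])"
```

```text
cmd [0.7064 0.1081 0.2699] [1.6717 2.0773 0.6769] meas [0.7033 0.1075 0.2661] F [-12.2028  -4.4356   0.4681]
radial out -3.342581840211552 tangential -12.424224087299299
[-0.    -0.01   0.012] [-0.  0.  0.]
[-0.    -0.004  0.019] [-0.  0.  0.]
[-0.     0.001  0.027] [-0.  0.  0.]
[-0.     0.006  0.035] [-0.  0.  0.]
[-0.     0.012  0.044] [-0.  0.  0.]
[-0.     0.012  0.044] [-0.  0.  0.]
[-0.     0.012  0.044] [-0.  0.  0.]
[-0.     0.012  0.044] [-0.  0.  0.]
[0.69263313 0.10512159 0.2813247 ] [-6.66377566e-01 -1.62452692e-03  4.92428927e-01  1.87146508e+00
 -3.94949501e-02  6.51581105e-01  6.51611888e-02]
```

Tangential force is 12 N with θ≈1.89, so the guard is on its stop. Next I release it and back out along the tool.

{"method": "jog_arm", "body": {"moves": [0, 0, 0, 0, 0, 0, -1, 0, -0.005, 0.01, 0, 0, 0, -0.5, 0, -0.005, 0.01, 0, 0, 0, -0.1, 0, -0.005, 0.01, 0, 0, 0, -0.1, 0, -0.005, 0.01, 0, 0, 0, -0.1, 0, -0.005, -0.1, 0, 0, 0, -0.1, 0, -0.005, -0.25, 0, 0, 0, -0.1, 0, -0.005, -0.4, 0, 0, 0, -0.1]}}

```text
time: 8.4
position: [0.6352, 0.0926, 0.3668]
tool_rot: [1.672, 2.077, 0.676]
ft_force: [1.3, 0.2, -0.2]
grip_width: 0.45
grip_force: 0.0
```

Run:
```python
from h import *
np.set_printoptions(precision=4,suppress=True)
s=ctrl.get_state();print(s['time'],s['position'],s['ft_force'],s['grip_width'])
S,T=grab('side'),grab('top'); res={}
for n,im in(('S',S),('T',T)):
    m=cv2.inRange(cv2.cvtColor(im['pixels'],cv2.COLOR_RGB2HSV),(5,150,110),(18,255,255))
    k,l,st,c=cv2.connectedComponentsWithStats(m)
    for i in range(1,k):
        if st[i,4]>15: print(n,st[i],c[i])
a=np.hstack([S['pixels'][110:250,170:370],T['pixels'][110:250,130:330]])[:,:,::-1]
cv2.imwrite('pics/b.png',cv2.resize(a,None,fx=2,fy=2,interpolation=cv2.INTER_CUBIC))
```

```text
8.4 [0.6352 0.0926 0.3668] [ 1.305   0.1718 -0.2232] 0.45042606360062576
S [298  86  25  13 104] [310.0481  92.0962]
S [248 172  14   7  81] [254.5556 175.1111]
S [251 235  16  10 125] [258.488 239.584]
T [283 205  12  13  56] [286.8571 211.625 ]
```

View pics/b.png

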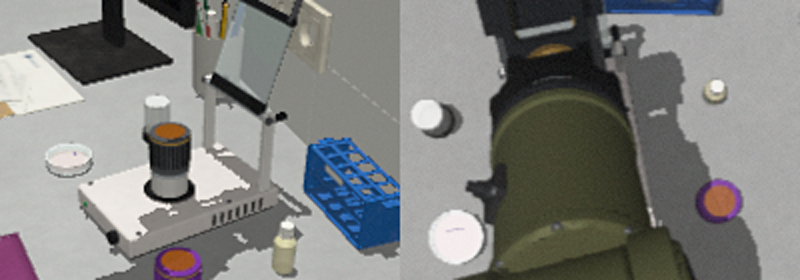

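Side view: the guard stands back past upright at its stop, and the collar's amber top is at (254.6,175.1), unobstructed. Bottle, canister and dish are undisturbed. Next: level the tool above the collar.

Run:
```python
from h import *
np.set_printoptions(precision=4,suppress=True)
S=grab('side');print(onz(S,254.6,175.1,.1075))
print(go([.53,.075,.30],.2088))
```

```text
[0.5564 0.0797 0.1075]
(array([ 0.018, -0.464,  0.024]), array([ 0.607, -0.004,  0.006]))
```

{"method": "jog_arm", "body": {"moves": [0.005, -0.15, 0.008, 0, 0, 0, -0.1, 0.01, -0.3, 0.016, 0.15, 0, 0, 0.5, 0.018, -0.464, 0.024, 0.3, 0, 0, 1, 0.018, -0.464, 0.024, 0.45, 0, 0, 1, 0.018, -0.464, 0.024, 0.607, 0, 0, 1, 0.018, -0.464, 0.024, 0.607, 0, 0, 1, 0.018, -0.464, 0.024, 0.607, 0, 0, 1, 0.018, -0.464, 0.024, 0.607, 0, 0, 1]}}

```text
time: 9.55
position: [0.5282, 0.0744, 0.2782]
tool_rot: [-1.968, -2.443, 0.005]
ft_force: [1.3, 0.1, 1.2]
grip_width: 0.995
grip_force: 0.0
```

{"method": "jog_arm", "body": {"moves": [0, 0, 0, 0, 0, -0.17, 1, 0, 0, 0, 0, 0, -0.34, 1, 0, 0, 0, 0, 0, -0.51, 1, 0, 0, 0, 0, 0, -0.68, 1, 0, 0, 0, 0, 0, -0.85, 1, 0, 0, 0, 0, 0, -1, 1, 0, 0, 0, 0, 0, -1, 1, 0, 0, 0, 0, 0, -1, 1]}}

```text
time: 10.55
position: [0.5284, 0.0747, 0.2784]
tool_rot: [-0.486, -3.098, 0.002]
ft_force: [-0.0, 0.1, -0.2]
grip_width: 1.004
grip_force: 0.0
```

Run:
```python
from h import *
np.set_printoptions(precision=4,suppress=True)
s=ctrl.get_state();print(s['time'],s['position'],s['joint_positions'])
im=grab('wrist')
m=cv2.inRange(cv2.cvtColor(im['pixels'],cv2.COLOR_RGB2HSV),(3,120,80),(20,255,255))
k,l,st,c=cv2.connectedComponentsWithStats(m)
for i in range(1,k):
    if st[i,4]>60: print(st[i],c[i],onz(im,*c[i],.1075))
print(proj(im,[.557,.0775,.1075]))
cv2.imwrite('pics/w2.png',im['pixels'][:,:,::-1])
print(go([.557,.0775,.18],.2088+np.pi/2+.66))
```

```text
10.55 [0.5284 0.0747 0.2784] [-0.6358  0.0484  0.4659  1.6643 -0.0227  1.4397  1.0927]
[428   0  34  22 122] [437.5656  10.6803] [0.4206 0.3109 0.1075]
[144 174  23  22 400] [155.0825 184.535 ] [ 0.5042 -0.0445  0.1075]
[251 181  29  27 607] [264.9918 193.9061] [0.5562 0.0795 0.1075]
[412 227  17  49 282] [421.9468 252.8582] [0.6937 0.2495 0.1075]
[ 80 228  16  48 290] [ 85.9483 252.7241] [ 0.5613 -0.1656  0.1075]
[ 230  286  282   14 2987] [384.8028 293.9237] [0.7391 0.1919 0.1075]
(np.float64(263.6550222884825), np.float64(194.95357371512955))
(array([-0.09 ,  0.039,  0.389]), array([ 0.001, -0.006, -1.126]))
```

View pics/w2.png

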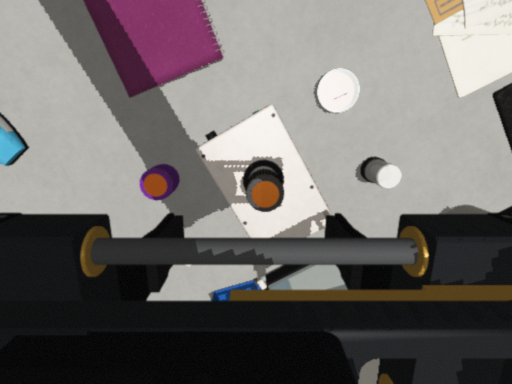

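Wrist and side views agree on the collar at about (0.556,0.079); the amber disc is at wrist px (265,194) and the purple decoy at (155,185). Moving above it.

{"method": "jog_arm", "body": {"moves": [-0.03, 0.013, 0.1, 0, 0, -0.17, 1, -0.06, 0.026, 0.2, 0, 0, -0.34, 1, -0.09, 0.042, 0.3, 0, 0, -0.5, 1, -0.09, 0.042, 0.389, 0, 0, -0.67, 1, -0.09, 0.042, 0.389, 0, 0, -0.84, 1, -0.09, 0.042, 0.389, 0, 0, -1, 1, -0.09, 0.042, 0.389, 0, 0, -1, 1, -0.09, 0.042, 0.389, 0, 0, -1, 1]}}

```text
time: 11.6
position: [0.5575, 0.0784, 0.1608]
tool_rot: [1.127, -2.925, -0.002]
ft_force: [-1.2, -0.0, 0.3]
grip_width: 1.002
grip_force: 0.0
```

Run:
```python
from h import *
np.set_printoptions(precision=4,suppress=True)
s=ctrl.get_state();print(s['time'],s['position'],s['joint_positions'][6],s['ft_force'])
im=grab('wrist');S=grab('side')
for n,I,lo in(('w',im,(3,120,80)),('s',S,(3,120,80))):
    m=cv2.inRange(cv2.cvtColor(I['pixels'],cv2.COLOR_RGB2HSV),lo,(20,255,255))
    k,l,st,c=cv2.connectedComponentsWithStats(m)
    for i in range(1,k):
        if st[i,4]>60: print(n,st[i],c[i],onz(I,*c[i],.1075))
print(go([.5565,.0785,.096]))
```

```text
11.6 [0.5575 0.0784 0.1608] 2.184086570260879 [-1.1979 -0.0103  0.3013]
w [ 146   20   37   41 1188] [164.1507  39.5943] [ 0.5106 -0.048   0.1075]
w [ 234  183   43   41 1408] [255.2756 203.0369] [0.5562 0.0793 0.1075]
w [ 80 227  28  49 559] [ 89.898  252.0036] [0.681  0.0054 0.1075]
w [401 227  28  49 534] [417.6124 251.3764] [0.4961 0.2092 0.1075]
w [ 230  286  282   14 3027] [384.0813 293.8811] [0.5422 0.2191 0.1075]
w [380 375  13   9  63] [384.9048 380.2222] [0.6045 0.2913 0.1075]
s [297  86  27  13 113] [310.0354  92.2035] [0.9513 0.5936 0.1075]
s [248 172  15   8  95] [254.8211 175.1474] [0.5568 0.0794 0.1075]
s [251 235  16  10 129] [258.3721 239.5736] [ 0.4841 -0.1425  0.1075]
(array([0.001, 0.001, 0.279]), array([0., 0., 0.]))
```

{"method": "jog_arm", "body": {"moves": [0.002, 0.004, 0.07, 0, 0, 0, 1, 0.002, 0.004, 0.14, 0, 0, 0, 1, 0.002, 0.004, 0.21, 0, 0, 0, 1, 0.002, 0.004, 0.279, 0, 0, 0, 1, 0.002, 0.004, 0.279, 0, 0, 0, 0.4, 0.002, 0.004, 0.279, 0, 0, 0, -0.2, 0.002, 0.004, 0.279, 0, 0, 0, -0.5, 0.002, 0.004, 0.279, 0, 0, 0, -0.5], "newtons": 30}}

```text
time: 12.7
position: [0.5561, 0.0789, 0.0778]
tool_rot: [1.132, -2.924, -0.002]
ft_force: [0.2, 0.1, -0.0]
grip_width: 0.634
grip_force: 0.0
```

```bash
python3 -c "
from h import *
print(go([.5565,.0785,.096]),ctrl.get_state()['torque'])"
```

```text
(array([ 0.   , -0.002,  0.002]), array([0., 0., 0.])) [ 0.06809634  0.052888   -0.03650223]
```

{"method": "jog_arm", "body": {"moves": [0, 0, 0, 0, 0, 0, -0.7, 0, 0, 0, 0, 0, 0, -0.7, 0, 0, 0, 0, 0, 0, -0.7, 0, 0, 0, 0, 0, 0, -0.7, 0, 0, 0, 0, 0, 0.06, -0.7, 0, 0, 0, 0, 0, 0.12, -0.7, 0, 0, 0, 0, 0, 0.18, -0.7, 0, 0, 0.01, 0, 0, 0.22, -0.7]}}

```text
time: 13.7
position: [0.5559, 0.0791, 0.0756]
tool_rot: [0.786, -3.034, -0.002]
ft_force: [-7.0, -0.1, 20.4]
grip_width: 0.54
grip_force: 30.0
```

```bash
python3 -c "
from h import *
s=ctrl.get_state();print(s['torque'],s['ft_force'],s['position'],s['joint_positions'][6])"
```

```text
[0.11028421 1.44452838 0.06617601] [-7.01246569 -0.06225684 20.41826782] [0.55586866 0.07911179 0.07556846] 1.9942082443290312
```

{"method": "jog_arm", "body": {"moves": [0, 0, -0.003, 0, 0, 0.04, -0.7, 0, 0, -0.003, 0, 0, 0.08, -0.7, 0, 0, -0.003, 0, 0, 0.12, -0.7, 0, 0, -0.003, 0, 0, 0.16, -0.7, 0, 0, -0.003, 0, 0, 0.2, -0.7, 0, 0, -0.003, 0, 0, 0.24, -0.7, 0, 0, -0.003, 0, 0, 0.28, -0.7, 0, 0, -0.003, 0, 0, 0.32, -0.7], "newtons": 40}}

```text
time: 14.7
position: [0.5561, 0.0791, 0.0755]
tool_rot: [0.27, -3.124, 0.001]
ft_force: [0.9, -0.2, 2.8]
grip_width: 0.536
grip_force: 40.0
```

```bash
python3 -c "
from h import *
s=ctrl.get_state();print(s['torque'],s['ft_force'],s['position'],s['joint_positions'][6])"
```

```text
[ 0.15170735  0.0350441  -0.01197938] [ 0.87894622 -0.2486636   2.75045777] [0.55609427 0.07907989 0.0754817 ] 1.6716290896883494
```

{"method": "jog_arm", "body": {"moves": [0, 0, 0.005, 0, 0, 0, -0.7, 0, 0, 0.01, 0, 0, 0, -0.7, 0, 0, 0.013, 0, 0, 0, -0.7, 0, 0, 0.013, 0, 0, 0, -0.7, 0, 0, 0.013, 0, 0, 0, -0.7, 0, 0, 0.013, 0, 0, 0, -0.7, 0, 0, 0.013, 0, 0, 0, -0.7, 0, 0, 0.013, 0, 0, 0, -0.7]}}

```text
time: 15.7
position: [0.5564, 0.0785, 0.0715]
tool_rot: [0.272, -3.124, 0.002]
ft_force: [1.3, -0.7, 5.6]
grip_width: 0.54
grip_force: 40.0
```

```bash
python3 -c "
from h import *
s=ctrl.get_state();print(s['torque'],s['ft_force'],s['position'],s['joint_positions'][6])"
```

```text
[-0.11785901 -0.33381573 -0.03566341] [ 1.25139177 -0.67798539  5.56581829] [0.55639526 0.07852061 0.07154737] 1.6752370865002308
```

It has dropped in: 6 mm lower with only the spring force. Pushing it home.

{"method": "jog_arm", "body": {"moves": [0, 0, 0.005, 0, 0, 0, -0.7, 0, 0, 0.01, 0, 0, 0, -0.7, 0, 0, 0.015, 0, 0, 0, -0.7, 0, 0, 0.02, 0, 0, 0, -0.7, 0, 0, 0.023, 0, 0, 0, -0.7, 0, 0, 0.025, 0, 0, 0, -0.7, 0, 0, 0.025, 0, 0, 0, -0.7, 0, 0, 0.025, 0, 0, 0, -0.7]}}

```text
time: 16.7
position: [0.5565, 0.0785, 0.0659]
tool_rot: [0.271, -3.124, 0.0]
ft_force: [-3.6, -1.5, 17.2]
grip_width: 0.539
grip_force: 40.0
```

Run:
```python
from h import *
s=ctrl.get_state();print(s['time'],s['torque'],s['ft_force'],s['position'],abs(s['qd']).max())
S=grab('side'); m=cv2.inRange(cv2.cvtColor(S['pixels'],cv2.COLOR_RGB2HSV),(5,150,110),(18,255,255))
k,l,st,c=cv2.connectedComponentsWithStats(m)
print([(st[i],c[i]) for i in range(1,k) if st[i,4]>15])
cv2.imwrite('pics/end.png',cv2.resize(S['pixels'][60:270,170:370,::-1],None,fx=2.5,fy=2.5))
```

```text
16.7 [-0.2265616   0.73656746  0.03655332] [-3.61879588 -1.53746506 17.17207791] [0.55653611 0.07854386 0.06590735] 0.001409026397961923
[(array([298,  86,  25,  13, 105], dtype=int32), array([309.95238095,  92.07619048])), (array([248, 177,   9,   7,  50], dtype=int32), array([252.36, 180.08])), (array([251, 235,  16,  10, 123], dtype=int32), array([258.52845528, 239.69105691]))]
```

View pics/end.png

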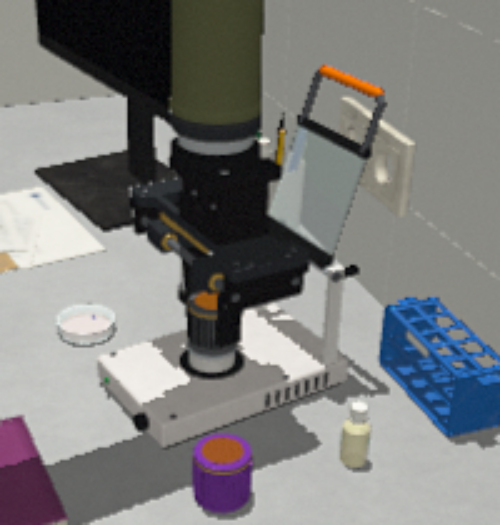

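The collar is at its hard stop: 11.9 mm of travel, and 17 N where the spring alone gives about 9 N. The guard is back and the other objects are where they stood. Handing in.

```bash
python3 -c "
from h import *
print(ctrl.close_job())"
```

```text
the job is handed in; nothing more can be done
None
```

I swung the guard onto its stop, keyed the collar over the pin and held it pushed fully home (17 N, 11.9 mm down), then handed the job in at about 17 s; no verdict was returned.

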